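Set a rack-driven carriage on its gauge block with the backlash taken out

TASK

The carriage of the small bench slide was left somewhere near its gauge block with the handwheel slack. Turn the handwheel by its upright knob to wind the carriage back, anticlockwise, until its pointer is well past the scribed line on the bed; then bring it forward again, finishing on a clockwise turn so that the backlash is taken up, until the nose lightly pinches the gauge block against the screw of the end stop. Do not squeeze hard (stay below 15 N on the block), and let go with the carriage left pinching the block.

Things in the scene. Friction and masses are not known exactly. Their poses are not given: they have to be found in the camera images.
- slide_unit: the bench slide, fixed to the bench: a flat steel bed 104 mm (its x) by 250 mm (its y, from -120 to +130 mm) by 24 mm high, and a grey gear box 66 x 86 x 60 mm high beside it on its -x side (towards the robot), with the handwheel lying flat on top of it. Origin: on the bench, under the middle of the bed. z up; +y along the bed, backward; -y forward, towards the end stop
- wheel_axis (a point): point on the handwheel's vertical axis, at the height of the rim's top (86 mm above the bench); 85 mm from slide_unit's origin along its -x. The steel wheel is 128 mm in diameter over the rim
- grip (a point): the middle of the handwheel's upright black knob, 20 mm in diameter, 48 mm tall, 117 mm above the bench, 52 mm from the wheel's axis. The knob spins freely on its own pin, so it may be held without turning the hand. It stands on the side of the wheel towards the bed; the whole job needs it only within about 1.0 rad clockwise and 1.5 rad anticlockwise (seen from above) of slide_unit's +x direction
- carriage (a joint): travel of the carriage along the bed (m): 0 at the start, positive forward (slide_unit's -y, towards the block and end stop), negative backward; stops at -0.045 and +0.035. The pointer stands over the scribed line at -0.025. The carriage moves 30 mm per radian of the gear shaft, its gibs resist with about 10 N (about 6 N at the knob, either way), and it stays where it is left. The block is pinched at a travel of 2 to 16 mm, which differs each time
- handwheel (a joint): angle of the handwheel on its gear shaft within the lost motion (rad): 0 with the slack taken up backward (anticlockwise), 0.35 with it taken up forward (clockwise). Between the two the wheel turns almost freely (under 1 N at the knob) and the carriage stands still. The wheel's angle clockwise seen from above, from the knob on slide_unit's +x side, is carriage / 0.03 + this value
- pointer (a point): small steel pointer with a black line, at the top of the carriage on its far (+x) side, reaching over the edge of a plain aluminium rule that runs along the bed; the scribed line is the only line on that rule, 2.6 mm wide and black, 25 mm backward of the pointer's place at the start
- nose (a point): middle of the flat nose face of the carriage, 34 mm wide and 18 mm high, looking forward (slide_unit's -y), 36 mm above the bench
- gauge_block: loose dark steel block lying on the bed between the nose and the end stop, 40 mm long along the bed, 62 mm across it and 26 mm high, 0.25 kg; origin at the centre of its underside. It stands up to about 10 mm off the end stop's screw head and is to be pushed up to it by the nose, which takes about 1 N more at the knob; rigid, so that the force at the knob rises steeply, from about 7 N, once it is pinched (each further newton at the knob is about 1.7 N on the block)
- end_stop: fixed dark angle plate across the bed, 84 mm wide, 36 mm high; origin at the foot of the middle of its face, which looks backward (slide_unit's +y). In it a steel stop screw meets the block: its flat 20 mm head stands 2 to 10 mm proud of the face, set differently each time, unmeasured and unyielding. Travel to the pinch = distance from nose to this origin along the bed - 40 mm - head
There are look-alikes about, which are no part of the job. Leave any purple or turquoise look-alike of the gauge_block alone.

How it is judged:
By the outcome, as a careful person would: the job done as asked, in the order asked, and still so for the second after the job is handed in, with the robot touching nothing.
It also fails if it takes over 54 s, if anything falls off the work surface, if the arm or the gripper's body presses on something with over 40 N, if the wrist force passes 120 N, or if a joint passes its speed limit or range.

ROBOT

A 6-joint arm with a two-finger parallel gripper is mounted at the origin on a cart in front of the work surface, level with it; the furniture and walls round the work are solid. World frame = base frame: x ahead of the robot, y to its left, z up, the work surface at z = 0. Lengths are in m, angles in rad, forces in N, time in s.
With the tool pointing down it reaches from about 0.25 to 0.8 m from the base axis. Payload 8.5 kg.
Tool frame: the origin (TCP) lies at the very end of the fingers, on their centre line; the grasp point (between the pads) lies 19 mm behind it; z points along the fingers, y is the line along which they close (so a half turn about z gives the same grasp; the last joint's range is limited). The gripper opens to 85 mm and grips with 20 to 120 N. Pads are 22 mm wide; open, the fingers measure 114 mm over their backs; the gripper's body (76 mm by 85 mm) begins 54 mm behind the grasp point. The pads swing forward as they close: fully open they stand 13 mm farther back than shut.
Start: joints at [0, 0.238, -0.013, 1.319, 0, 1.571], TCP at [0.525, -0, 0.231] pointing down, gripper open.
Joint ranges: [-2.66, 2.66], [-1.03, 1.9], [-1.14, 1.46], [-1.82, 2.27], [-1.45, 1.34], [-3.14, 3.14]. Speed limits (rad/s): [2.22, 2.22, 2.79, 3.14, 3.14, 3.14].

INTERFACE

Orientations are given as a rotation vector (axis times angle).
In Python, from station import sensors, imaging, bot, silhouettes, spot_point gives the robot as it stands.
- The arm moves only by the tool move_arm, never from a script. Its argument "increments" is a list of rows, each a list of 3 entries, a list of its own where there are three numbers: the shift along the tool's x, y, z in cm, then the turn, a rotation vector about the tool's x, y, z in degrees, then the opening, from -1 (shut) to 1 (fully open), so that 0 is half open. In form: [[[x, y, z], [ax, ay, az], jaw], ...]. A call has 1 to 5 rows; each row shifts and turns the commanded pose from where the row before left it, along the tool's axes as they then stand; what a row does not reach is not made up. A row lasts 1/8 s, in which the tool goes at most 62.5 mm and 10.7 degrees, less where a joint would pass 70% of its speed; a pose out of reach is approached as far as the arm can. A call is refused whole if a number of a shift passes 6.25 or a number of a turn 10.7, either way. A call with a gripper value outside its range is refused whole. The fingers move at their own pace and stop on an object; "grip_force" is the grip in N (left out, the last holds). Time passes only in rows, so rows that do not move let the fingers close. It gives the time, the measured TCP pose, the force, the opening and the grip force at its end, in the units of the state.
- sensors.observe(): the state, without advancing time (a new reading comes with each control period).
- imaging.get_image(name): name is "scene" or "side" or "wrist"; returns a dict with "image" (420x560x3 uint8, red, green, blue), "fx", "fy", "cx", "cy" (pixels), "R" (3x3) and "t" (3): a world point X has camera coordinates R X + t; the wrist camera has in their place "T_tool_cam" (4x4, takes a point from camera to tool coordinates, whose origin is the TCP and whose axes are the flange's). Camera axes: x right, y down, z forward; pixel columns grow to the right and rows downward; lengths in m; the calibration is good to about 2 mm. A picture is of the moment at which its call begins: read the wrist's pose just before it. There is no depth.
- bot.close_job(): hands the job in; it is judged then, once.
Trained networks look in the newest picture that a camera, given by its name, has taken for a name from the list of things; names that differ only in an ending like _2 or _b are one class to them, and where a whole thing is asked for, a point or a joint stands for the part that bears it (a point fixed in the world has none). Each returns a list of dicts, best first, with "confidence" (0 to 1); they miss things now and then, are a little off and sometimes report something else, mostly with a low value. They report only what shows in the picture. A call takes as long as a camera call. They do not tell look-alikes from the thing itself.
- silhouettes(camera, thing): "pixels" (420x560 bool, what is visible of it).
- spot_point(camera, thing): "centre" ([x, y, z] in m, in the coordinates of the camera as it stood for that picture, good to about 4 mm: a listed point, or the origin of a listed thing).
The state is a dict: "time_s": time; "joint_pos": joint angles; "qd": joint speeds; "effort": joint torques, N m; "ee_pos": TCP position; "tool_rot": TCP orientation; "ft_force": force on the tool from outside, world axes, zero at the start; "ft_torque": the same for the moment, N m; "finger_gap": opening from 0.0 (shut) to 1.0 (fully open); "finger_force": force on a finger pad.
Only numpy, scipy, OpenCV 4.12 (cv2) and the standard library are available. Lean on these libraries where they do the work, as an engineer would, in place of code of your own. Each camera call takes 0.05 s, during which the arm holds its last target. There are 200 camera calls.

## Working session

There is one attempt and no reset: what is moved stays moved. The work goes in short steps, Python scripts to look and compute and a tool call to move; the robot and the scene stay as the last step left them, time stands still between calls to the robot, and variables do not carry over. Pictures are saved under pics/ and viewed, at most 10 in all, crops included, and the job is handed in when it is done.

Besides the shell and the picture viewer there is one more tool, called after "Call:" as name(argument=value, ...) on one line, values as JSON. move_arm: Moves the arm, as the interface text tells. Its arguments: {"type":"object","properties":{"increments":{"type":"array"},"grip_force":{"type":"number"}},"required":["increments"]}

```bash
mkdir -p pics
cat > h.py <<'E'
from station import sensors, imaging, bot, silhouettes, spot_point
import numpy as np, cv2
from scipy.spatial.transform import Rotation as Ro
def shot(cam,fn=None):
    s=sensors.observe(); im=imaging.get_image(cam)
    if fn: cv2.imwrite('pics/'+fn,im['image'][:,:,::-1])
    if cam=='wrist':
        T=np.eye(4);T[:3,:3]=Ro.from_rotvec(s['tool_rot']).as_matrix();T[:3,3]=s['ee_pos']
        W=T@np.array(im['T_tool_cam'])
    else:
        W=np.eye(4);R=np.array(im['R']);W[:3,:3]=R.T;W[:3,3]=-R.T@np.array(im['t'])
    return im,W
def spots(cam,W,things):
    for th in things:
        for d in spot_point(cam,th)[:3]:
            c=np.array(d['centre']); print(cam,th,round(d['confidence'],2),(W[:3,:3]@c+W[:3,3]).round(4))
E
python3 - <<'E'
from h import *
for c in ['scene','side']:
    im,W=shot(c,c+'0.png'); print(c,W.round(3).tolist(),im['fx'])
    spots(c,W,['slide_unit','wheel_axis','grip','pointer','nose','gauge_block','end_stop'])
print(sensors.observe())
E
```

```text
scene [[0.837, -0.3, 0.457, 0.222], [-0.546, -0.441, 0.712, -0.617], [-0.012, -0.846, -0.534, 0.56], [0.0, 0.0, 0.0, 1.0]] 414.5025124478142
scene slide_unit 0.59 [ 0.5749  0.058  -0.    ]
scene slide_unit 0.38 [0.495  0.0693 0.0837]
scene grip 0.49 [0.5424 0.0544 0.1172]
scene pointer 0.85 [0.6271 0.0883 0.0519]
scene nose 0.95 [0.5767 0.0369 0.0357]
scene nose 0.5 [ 0.5693 -0.0172  0.0225]
scene gauge_block 0.69 [ 0.7098 -0.0474  0.0029]
scene gauge_block 0.68 [0.5638 0.0139 0.0258]
scene gauge_block 0.67 [ 0.5346 -0.1397 -0.0008]
scene end_stop 0.63 [ 0.5691 -0.018   0.0235]
side [[-0.84, -0.323, 0.436, 0.223], [-0.543, 0.493, -0.68, 0.61], [0.004, -0.808, -0.589, 0.617], [0.0, 0.0, 0.0, 1.0]] 486.3295456837178
side slide_unit 0.82 [ 0.5814  0.0544 -0.0007]
side wheel_axis 0.87 [0.4942 0.0667 0.0865]
side wheel_axis 0.3 [0.5726 0.0162 0.0231]
side grip 0.5 [0.5474 0.0551 0.1167]
side pointer 0.78 [0.6289 0.0854 0.0513]
side nose 0.71 [0.5751 0.0358 0.0336]
side gauge_block 0.83 [0.5723 0.0173 0.0245]
side gauge_block 0.69 [ 0.716  -0.0508  0.002 ]
side gauge_block 0.56 [ 0.5348 -0.1364 -0.0033]
side end_stop 0.66 [ 0.5684 -0.0172  0.0273]
side end_stop 0.34 [0.5739 0.035  0.0391]
{'time_s': 0.8, 'joint_pos': array([-7.09891269e-06,  2.38184722e-01, -1.35067307e-02,  1.31921241e+00,
       -4.65090940e-06,  1.57081846e+00]), 'qd': array([-0.00201323, -0.00037354, -0.00121009, -0.00157272, -0.00070656,
        0.00040972]), 'effort': array([ 1.46778726e-03, -5.38509929e+01,  3.46675301e+01,  2.10020153e-03,
        2.05754059e-04,  4.75686136e-05]), 'ee_pos': array([ 5.24946352e-01, -5.15344732e-06,  2.31281618e-01]), 'tool_rot': array([-2.22142249e+00, -2.22135756e+00,  1.24606319e-04]), 'ft_force': array([ 0.02499048, -0.65509594, -0.09501108]), 'ft_torque': array([ 0.01117739, -0.03694368, -0.00388991]), 'finger_force': 0.0, 'finger_gap': 1.0011660744213953}
```

View pics/scene0.png

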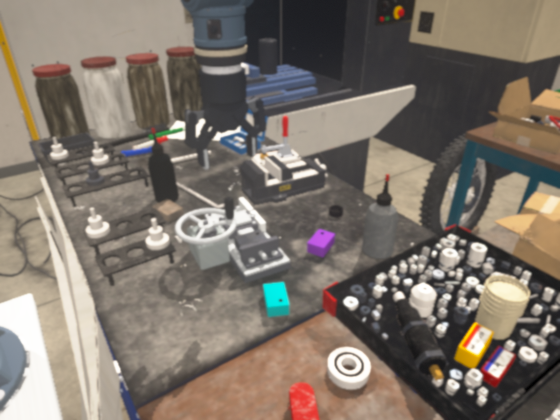

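View pics/side0.png

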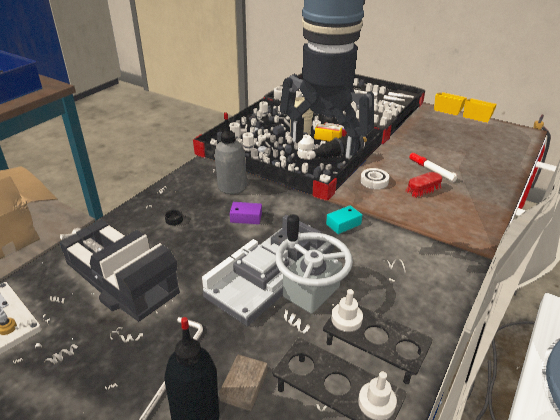

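Call:
move_arm(increments=[[[2.7, 1.0, 0], [0, 0, 0], 1], [[2.8, 1.0, 0], [0, 0, 0], 1], [[0, 0, 0], [0, 0, 0], 1]], grip_force=40)

```text
time_s: 1.18
ee_pos: [0.5454, 0.0563, 0.231]
tool_rot: [-2.219, -2.224, 0.0]
ft_force: [1.0, 0.1, 0.4]
finger_gap: 0.998
finger_force: 0.0
```

Run:
```python
from h import *
im,W=shot('wrist','w1.png'); print(W.round(3).tolist())
T=['slide_unit','wheel_axis','grip','pointer','nose','gauge_block','end_stop']
spots('wrist',W,T)
for c in ['scene','side']:
    im,W=shot(c); spots(c,W,['wheel_axis','grip','slide_unit'])
print(sensors.observe()['ee_pos'],sensors.observe()['ft_force'])
```

```text
[[1.0, 0.003, 0.001, 0.546], [0.003, -0.964, -0.264, 0.123], [-0.0, 0.264, -0.964, 0.373], [0.0, 0.0, 0.0, 1.0]]
wrist slide_unit 0.76 [ 0.5759  0.0621 -0.0063]
wrist wheel_axis 0.88 [0.4972 0.0704 0.0846]
wrist grip 0.62 [0.552  0.056  0.1206]
wrist pointer 0.83 [0.6256 0.0868 0.0522]
wrist gauge_block 0.96 [0.5701 0.0184 0.0234]
wrist gauge_block 0.9 [ 0.5325 -0.1399  0.0023]
wrist gauge_block 0.8 [ 7.178e-01 -4.140e-02 -4.000e-04]
wrist end_stop 0.96 [ 0.5727 -0.018   0.0268]
scene wheel_axis 0.95 [0.4949 0.0657 0.0794]
scene grip 0.59 [0.5423 0.0549 0.1157]
scene slide_unit 0.69 [ 0.5766  0.0604 -0.0007]
side wheel_axis 0.88 [0.4948 0.0656 0.0843]
side wheel_axis 0.3 [0.544  0.0575 0.1161]
side grip 0.81 [0.541  0.0578 0.1169]
side slide_unit 0.91 [0.5817 0.053  0.0012]
[0.54495407 0.05497747 0.23127879] [-0.34641423  0.49794844  0.277998  ]
```

View pics/w1.png

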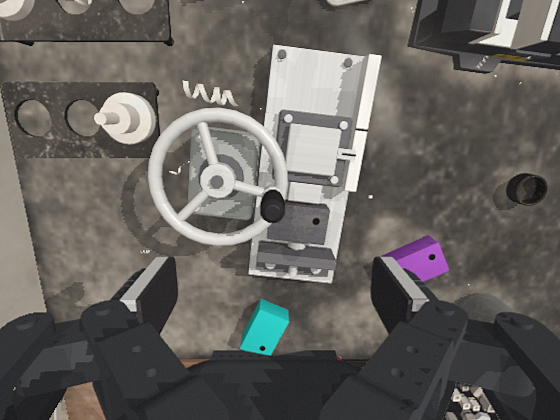

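Call:
move_arm(increments=[[[0, 0, 4.5], [0, 0, 0], 1], [[0, 0, 4.5], [0, 0, 0], 1], [[0, 0, 3.3], [0, 0, 0], 1], [[0, 0, 0.3], [0, 0, 0], 0.4], [[0, 0, 0], [0, 0, 0], 0.4]])

```text
time_s: 2.6
ee_pos: [0.5455, 0.0551, 0.1062]
tool_rot: [2.221, 2.221, 0.001]
ft_force: [-0.3, -0.5, 0.7]
finger_gap: 0.706
finger_force: 0.0
```

Run:
```python
from h import *
im,W=shot('wrist','w2.png')
s=sensors.observe();print(s['ee_pos'],s['ft_force'],s['finger_gap'])
```

```text
[0.54590324 0.05510853 0.10670711] [-0.05690235  0.58951078 -0.36741621] 0.7047171380649554
```

View pics/w2.png

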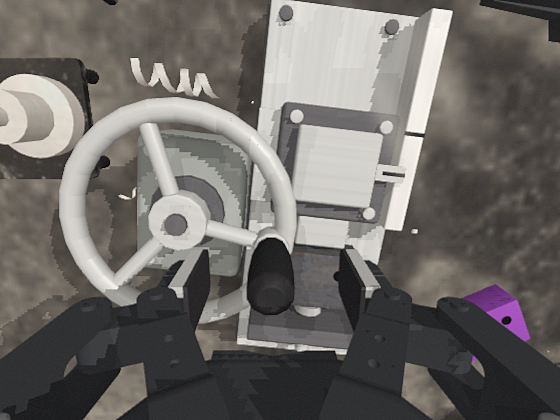

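Run:
```python
from h import *
im,W=shot('wrist')
def bp(u,v,z):
    d=W[:3,:3]@np.array([(u-im['cx'])/im['fx'],(v-im['cy'])/im['fy'],1]); p=W[:3,3]; return (p+d*(z-p[2])/d[2]).round(4)
print('knob top',bp(270,293,.141),'knob base',bp(270,243,.093),'hub',bp(176,222,.086))
rim=np.array([bp(u,v,.080)[:2] for u,v in [(58,205),(298,210),(175,97),(93,125),(275,130),(80,285)]])
A=np.c_[2*rim,np.ones(len(rim))];c=np.linalg.lstsq(A,(rim**2).sum(1),rcond=None)[0];print(c[:2],np.sqrt(c[2]+c[0]**2+c[1]**2))
print('bed L',bp(272,5,.024),bp(240,343,.024),'rule',bp(452,12,.03),bp(402,230,.03))
print('line',bp(416,133,.03),'ptr',bp(400,174,.05))
spots('wrist',W,['wheel_axis','grip','nose','end_stop','pointer'])
```

```text
knob top [0.5451 0.059  0.141 ] knob base [0.5446 0.0598 0.093 ] hub [0.495  0.0688 0.086 ]
[0.4958424  0.06422552] 0.06835353007939496
bed L [0.5455 0.1887 0.024 ] [ 0.5193 -0.0545  0.024 ] rule [0.6538 0.1833 0.03  ] [0.6383 0.0447 0.03  ]
line [0.6404 0.1123 0.03  ] ptr [0.6248 0.0884 0.05  ]
wrist wheel_axis 0.6 [0.4936 0.0674 0.0859]
wrist grip 0.6 [0.5462 0.0547 0.1167]
wrist nose 0.57 [0.5781 0.0356 0.0373]
wrist end_stop 0.57 [0.5701 0.0177 0.0253]
wrist pointer 0.97 [0.627  0.0889 0.054 ]
```

Call:
move_arm(increments=[[[0.15, -0.05, 0.2], [0, 0, 0], -1], [[0, 0, 0], [0, 0, 0], -1], [[0, 0, 0], [0, 0, 0], -1], [[0, 0, 0], [0, 0, 0], -1], [[0, 0, 0], [0, 0, 0], -1]], grip_force=40)

```text
time_s: 3.58
ee_pos: [0.5442, 0.0565, 0.1032]
tool_rot: [-2.221, -2.221, 0.001]
ft_force: [-1.1, 0.8, 1.4]
finger_gap: 0.217
finger_force: 39.9
```

Call:
move_arm(increments=[[[0, 0, 0], [0, 0, 0], -1], [[0, 0, 0], [0, 0, 0], -1]])

```text
time_s: 3.82
ee_pos: [0.5443, 0.0565, 0.1032]
tool_rot: [-2.221, -2.221, 0.0]
ft_force: [-3.2, 1.0, 0.2]
finger_gap: 0.218
finger_force: 39.9
```

Call:
move_arm(increments=[[[0.51, 0.02, 0], [0, 0, 0], -1], [[0.52, 0.02, 0], [0, 0, 0], -1], [[0.52, -0.03, 0], [0, 0, 0], -1], [[0.51, -0.08, 0], [0, 0, 0], -1], [[0, 0, 0], [0, 0, 0], -1]])

```text
time_s: 4.45
ee_pos: [0.5454, 0.0771, 0.1036]
tool_rot: [2.219, 2.219, 0.002]
ft_force: [4.9, -4.0, -2.1]
finger_gap: 0.22
finger_force: 39.7
```

Call:
move_arm(increments=[[[0.51, 0.01, 0], [0, 0, 0], -1], [[0.5, -0.14, 0], [0, 0, 0], -1], [[0.48, -0.19, 0], [0, 0, 0], -1], [[0.46, -0.24, 0], [0, 0, 0], -1], [[0, 0, 0], [0, 0, 0], -1]])

```text
time_s: 5.08
ee_pos: [0.5391, 0.0968, 0.1035]
tool_rot: [2.22, 2.221, 0.001]
ft_force: [4.7, -2.8, -1.9]
finger_gap: 0.216
finger_force: 39.8
```

Run:
```python
from h import *
im,W=shot('wrist')
spots('wrist',W,['wheel_axis','grip','pointer'])
im,W=shot('side'); spots('side',W,['wheel_axis','pointer'])
s=sensors.observe();print(s['ee_pos'],s['ft_force'],s['tool_rot'])
```

```text
wrist wheel_axis 0.62 [0.4955 0.0695 0.0861]
wrist grip 0.56 [0.5424 0.0961 0.1164]
wrist pointer 0.83 [0.6282 0.1069 0.0521]
side wheel_axis 0.87 [0.4942 0.0642 0.0837]
side pointer 0.7 [0.631  0.1031 0.0513]
[0.5390037  0.09666591 0.10353656] [ 4.92071027 -2.21370857 -1.298915  ] [2.22102331e+00 2.22070006e+00 1.84727753e-03]
```

Call:
move_arm(increments=[[[0.46, -0.23, 0], [0, 0, 0], -1], [[0.41, -0.33, 0], [0, 0, 0], -1], [[0.37, -0.36, 0], [0, 0, 0], -1], [[0.33, -0.4, 0], [0, 0, 0], -1], [[0, 0, 0], [0, 0, 0], -1]])

```text
time_s: 6.05
ee_pos: [0.5252, 0.1125, 0.1034]
tool_rot: [2.221, 2.221, 0.001]
ft_force: [3.9, -2.0, -0.3]
finger_gap: 0.219
finger_force: 39.9
```

Call:
move_arm(increments=[[[0.29, -0.43, 0], [0, 0, 0], -1], [[0.25, -0.46, 0], [0, 0, 0], -1], [[0, 0, 0], [0, 0, 0], -1], [[0, 0, 0], [0, 0, 0], -1]])

```text
time_s: 6.55
ee_pos: [0.5163, 0.1178, 0.1034]
tool_rot: [-2.221, -2.221, -0.001]
ft_force: [3.8, 0.1, -0.1]
finger_gap: 0.221
finger_force: 40.0
```

Run:
```python
from h import *
im,W=shot('wrist','w3.png')
spots('wrist',W,['wheel_axis','grip','pointer'])
im,W=shot('side'); spots('side',W,['pointer'])
im,W=shot('scene'); spots('scene',W,['pointer'])
s=sensors.observe();print(s['ee_pos'],s['ft_force'],s['tool_rot'])
```

```text
wrist wheel_axis 0.74 [0.498  0.0688 0.0869]
wrist grip 0.8 [0.519  0.1167 0.1183]
wrist pointer 0.63 [0.6313 0.1233 0.0518]
side pointer 0.68 [ 0.5689 -0.0164  0.0266]
side pointer 0.64 [0.632  0.1246 0.0515]
scene pointer 0.7 [0.6333 0.126  0.053 ]
[0.51631272 0.11783197 0.10340557] [ 4.26439579 -0.04260676 -0.33445334] [2.22141350e+00 2.22144456e+00 7.82347987e-04]
```

View pics/w3.png

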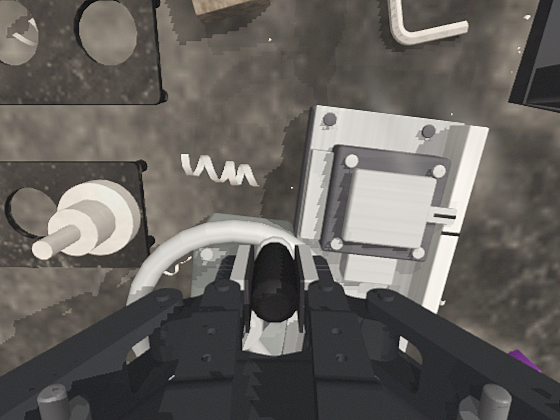

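Call:
move_arm(increments=[[[-0.25, 0.46, 0], [0, 0, 0], -1], [[-0.29, 0.43, 0], [0, 0, 0], -1], [[-0.33, 0.4, 0], [0, 0, 0], -1], [[-0.37, 0.36, 0], [0, 0, 0], -1], [[-0.41, 0.33, 0], [0, 0, 0], -1]])

```text
time_s: 7.58
ee_pos: [0.5357, 0.1017, 0.1033]
tool_rot: [-2.22, -2.22, -0.001]
ft_force: [0.8, 8.0, 4.6]
finger_gap: 0.217
finger_force: 40.4
```

Call:
move_arm(increments=[[[-0.43, 0.28, 0], [0, 0, 0], -1], [[-0.46, 0.24, 0], [0, 0, 0], -1], [[-0.48, 0.19, 0], [0, 0, 0], -1], [[-0.5, 0.14, 0], [0, 0, 0], -1], [[0, 0, 0], [0, 0, 0], -1]])

```text
time_s: 8.2
ee_pos: [0.5447, 0.0824, 0.1033]
tool_rot: [-2.221, -2.221, -0.001]
ft_force: [3.1, 4.8, 2.9]
finger_gap: 0.22
finger_force: 40.2
```

Call:
move_arm(increments=[[[-0.51, 0.12, 0], [0, 0, 0], -1], [[-0.52, 0.04, 0], [0, 0, 0], -1], [[-0.52, -0.01, 0], [0, 0, 0], -1], [[-0.52, -0.06, 0], [0, 0, 0], -1], [[-0.51, -0.11, 0], [0, 0, 0], -1]])

```text
time_s: 8.82
ee_pos: [0.5443, 0.0569, 0.1032]
tool_rot: [-2.221, -2.221, -0.001]
ft_force: [2.5, 5.5, 1.7]
finger_gap: 0.223
finger_force: 40.1
```

Run:
```python
from h import *
im,W=shot('wrist')
spots('wrist',W,['pointer','nose','gauge_block','end_stop'])
im,W=shot('side','s4.png'); spots('side',W,['pointer','nose','gauge_block','end_stop'])
im,W=shot('scene'); spots('scene',W,['pointer','nose','gauge_block','end_stop'])
s=sensors.observe();print(s['ee_pos'],s['ft_force'],s['tool_rot'])
```

```text
wrist pointer 0.62 [0.6255 0.093  0.0516]
wrist nose 0.95 [0.5795 0.0411 0.0349]
wrist gauge_block 0.72 [ 0.7135 -0.0413 -0.0011]
wrist end_stop 0.91 [ 0.5709 -0.0205  0.0253]
side pointer 0.82 [0.6309 0.0917 0.0496]
side nose 0.8 [0.5752 0.0411 0.0339]
side gauge_block 0.87 [ 5.376e-01 -1.355e-01 -2.000e-04]
side gauge_block 0.78 [0.5726 0.0169 0.024 ]
side gauge_block 0.77 [ 0.7189 -0.0465  0.002 ]
scene pointer 0.9 [0.6314 0.094  0.0521]
scene nose 0.83 [0.5777 0.0433 0.0339]
scene gauge_block 0.98 [ 0.5341 -0.1388 -0.0032]
scene gauge_block 0.6 [ 0.7101 -0.0443  0.0022]
scene gauge_block 0.52 [0.5662 0.0126 0.026 ]
scene end_stop 0.68 [ 0.5674 -0.0201  0.0248]
[0.54412762 0.05663503 0.10327383] [1.77366732 1.67992275 1.86787234] [ 2.22143561e+00  2.22138866e+00 -3.41810049e-04]
```

Call:
move_arm(increments=[[[-0.3, -0.08, 0], [0, 0, 0], -1], [[-0.29, -0.1, 0], [0, 0, 0], -1], [[-0.28, -0.13, 0], [0, 0, 0], -1], [[-0.14, -0.07, 0], [0, 0, 0], -1], [[-0.14, -0.07, 0], [0, 0, 0], -1]])

```text
time_s: 10.2
ee_pos: [0.5397, 0.0458, 0.1032]
tool_rot: [-2.22, -2.221, -0.002]
ft_force: [3.0, 4.9, -0.0]
finger_gap: 0.223
finger_force: 40.0
```

View pics/s4.png

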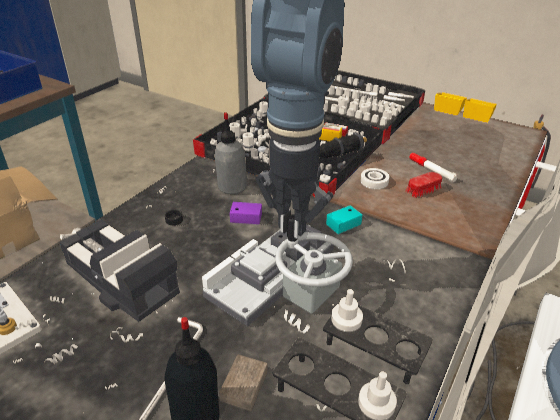

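Call:
move_arm(increments=[[[-0.07, -0.04, 0], [0, 0, 0], -1], [[-0.07, -0.04, 0], [0, 0, 0], -1], [[0, 0, 0], [0, 0, 0], -1]])

```text
time_s: 10.58
ee_pos: [0.5389, 0.0443, 0.1032]
tool_rot: [-2.22, -2.221, -0.001]
ft_force: [3.1, 5.0, 0.2]
finger_gap: 0.215
finger_force: 40.0
```

Call:
move_arm(increments=[[[-0.07, -0.04, 0], [0, 0, 0], -1], [[-0.07, -0.04, 0], [0, 0, 0], -1], [[0, 0, 0], [0, 0, 0], -1]])

```text
time_s: 10.95
ee_pos: [0.5381, 0.0429, 0.1032]
tool_rot: [-2.22, -2.221, -0.001]
ft_force: [1.8, 3.7, 1.7]
finger_gap: 0.219
finger_force: 40.0
```

Call:
move_arm(increments=[[[-0.065, -0.04, 0], [0, 0, 0], -1], [[-0.065, -0.045, 0], [0, 0, 0], -1], [[0, 0, 0], [0, 0, 0], -1]])

```text
time_s: 11.32
ee_pos: [0.5373, 0.0417, 0.1032]
tool_rot: [-2.22, -2.221, -0.002]
ft_force: [2.4, 5.9, 0.1]
finger_gap: 0.218
finger_force: 39.9
```

Call:
move_arm(increments=[[[-0.06, -0.04, 0], [0, 0, 0], -1], [[-0.06, -0.045, 0], [0, 0, 0], -1], [[0, 0, 0], [0, 0, 0], -1]])

```text
time_s: 11.7
ee_pos: [0.5365, 0.0406, 0.1032]
tool_rot: [-2.22, -2.221, -0.002]
ft_force: [2.8, 5.6, 0.3]
finger_gap: 0.22
finger_force: 39.9
```

Call:
move_arm(increments=[[[-0.06, -0.04, 0], [0, 0, 0], -1], [[-0.06, -0.045, 0], [0, 0, 0], -1], [[0, 0, 0], [0, 0, 0], -1]])

```text
time_s: 12.08
ee_pos: [0.5357, 0.0394, 0.1032]
tool_rot: [-2.22, -2.221, -0.002]
ft_force: [2.0, 4.9, 0.3]
finger_gap: 0.219
finger_force: 39.9
```

Call:
move_arm(increments=[[[-0.06, -0.045, 0], [0, 0, 0], -1], [[-0.06, -0.045, 0], [0, 0, 0], -1], [[0, 0, 0], [0, 0, 0], -1]])

```text
time_s: 12.45
ee_pos: [0.5348, 0.0382, 0.1032]
tool_rot: [-2.22, -2.221, -0.002]
ft_force: [2.1, 6.8, -0.7]
finger_gap: 0.219
finger_force: 39.9
```

Call:
move_arm(increments=[[[-0.055, -0.045, 0], [0, 0, 0], -1], [[-0.055, -0.045, 0], [0, 0, 0], -1], [[0, 0, 0], [0, 0, 0], -1]])

```text
time_s: 12.82
ee_pos: [0.5341, 0.0373, 0.1032]
tool_rot: [-2.22, -2.221, -0.003]
ft_force: [4.7, 6.3, -0.3]
finger_gap: 0.218
finger_force: 39.8
```

```bash
cat > f.py <<'E'
from h import *
F=[];P=[]
for i in range(4):
    im,W=shot('scene'); s=sensors.observe(); F.append(s['ft_force']);P.append(s['ee_pos'])
F=np.mean(F,0);P=np.mean(P,0);r=P[:2]-[.4942,.0706];th=np.arctan2(r[1],r[0]);t=np.array([np.sin(th),-np.cos(th)])
print(P.round(5),F.round(2),'th',th.round(4),'tang',-(F[:2]@t).round(2),'rad',F[:2]@r/np.linalg.norm(r),'t(cm/mm)',(t/10).round(4),'carr',((-th-.11-.35)*30).round(2))
E
python3 f.py
```

```text
[0.53406 0.03734 0.10323] [ 3.46  6.94 -0.65] th -0.6953 tang 7.54 rad -1.7887046649184108 t(cm/mm) [-0.0641 -0.0768] carr 7.06
```

Call:
move_arm(increments=[[[-0.04, -0.03, 0], [0, 0, 0], -1], [[0, 0, 0], [0, 0, 0], -1]])

```text
time_s: 13.28
ee_pos: [0.534, 0.0372, 0.1033]
tool_rot: [-2.22, -2.222, -0.004]
ft_force: [4.3, 7.9, -1.8]
finger_gap: 0.223
finger_force: 39.8
```

```bash
python3 f.py
```

```text
[0.53396 0.03719 0.10324] [ 4.39  8.27 -1.07] th -0.6988 tang 9.15 rad -1.9588297262075385 t(cm/mm) [-0.0643 -0.0766] carr 7.16
```

Call:
move_arm(increments=[[[-0.025, -0.02, 0], [0, 0, 0], -1], [[0, 0, 0], [0, 0, 0], -1]])

```text
time_s: 13.72
ee_pos: [0.5339, 0.0371, 0.1033]
tool_rot: [-2.219, -2.222, -0.004]
ft_force: [5.1, 8.2, -1.3]
finger_gap: 0.216
finger_force: 39.7
```

```bash
python3 f.py
```

```text
[0.5339  0.03711 0.10326] [ 4.55  8.79 -2.04] th -0.7007 tang 9.66 rad -2.1932784121228095 t(cm/mm) [-0.0645 -0.0764] carr 7.22
```

Call:
move_arm(increments=[[[0, 0, 0], [0, 0, 0], -0.3], [[0, 0, 0], [0, 0, 0], 0.2], [[0, 0, 0], [0, 0, 0], 0.3], [[0, 0, 0], [0, 0, 0], 0.4]])

```text
time_s: 14.42
ee_pos: [0.533, 0.0356, 0.1032]
tool_rot: [-2.222, -2.221, 0.001]
ft_force: [0.1, -0.4, -0.8]
finger_gap: 0.7
finger_force: 0.0
```

Run:
```python
from h import *
im,W=shot('wrist','w5.png')
spots('wrist',W,['wheel_axis','grip','pointer','nose','end_stop','gauge_block'])
s=sensors.observe();print(s['ee_pos'],s['ft_force'],s['finger_gap'])
```

```text
wrist wheel_axis 0.7 [0.4957 0.0687 0.0868]
wrist grip 0.61 [0.5376 0.0346 0.1186]
wrist pointer 0.79 [0.6314 0.0803 0.0507]
wrist nose 0.58 [0.58   0.0282 0.0352]
wrist end_stop 0.7 [ 0.5678 -0.0212  0.0265]
wrist gauge_block 0.73 [0.5737 0.0131 0.0219]
wrist gauge_block 0.71 [ 0.7168 -0.0428  0.002 ]
[0.53318755 0.03572651 0.10327585] [-0.88014803  0.29356665  0.23024618] 0.6966970814227645
```

View pics/w5.png

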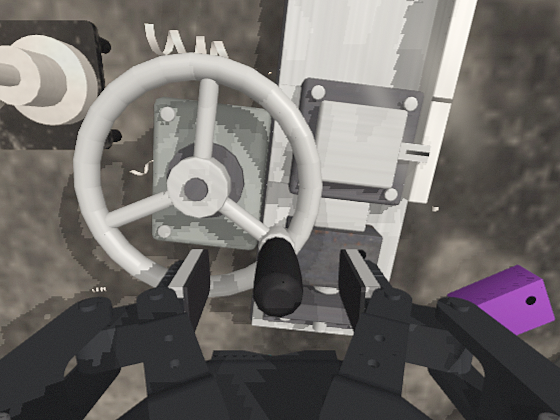

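Call:
move_arm(increments=[[[0, 0, -1.5], [0, 0, 0], 0.4], [[0, 0, -4], [0, 0, 0], 0.4], [[0, 0, -5], [0, 0, 0], 0.4], [[3, 0, -2], [0, 0, 0], 0.4], [[0, 0, 0], [0, 0, 0], 0.4]])

```text
time_s: 15.4
ee_pos: [0.5342, 0.067, 0.231]
tool_rot: [2.218, 2.222, 0.006]
ft_force: [0.1, 0.5, 0.3]
finger_gap: 0.7
finger_force: 0.0
```

Run:
```python
from h import *
im,W=shot('wrist'); p=np.array([.574,.006,.045]);
c=W[:3,:3].T@(p-W[:3,3]);u=im['cx']+im['fx']*c[0]/c[2];v=im['cy']+im['fy']*c[1]/c[2];print(u,v)
u,v=int(u),int(v);cr=im['image'][max(0,v-75):v+75,max(0,u-100):u+100,::-1]
cv2.imwrite('pics/w6.png',cv2.resize(cr,None,fx=4,fy=4,interpolation=cv2.INTER_CUBIC))
s=sensors.observe();print(s['ee_pos'],s['ft_force'])
```

```text
309.16496138323396 240.67571068973973
[0.53357756 0.06623148 0.22950466] [-0.88128899  0.2311954   0.16006289]
```

View pics/w6.png

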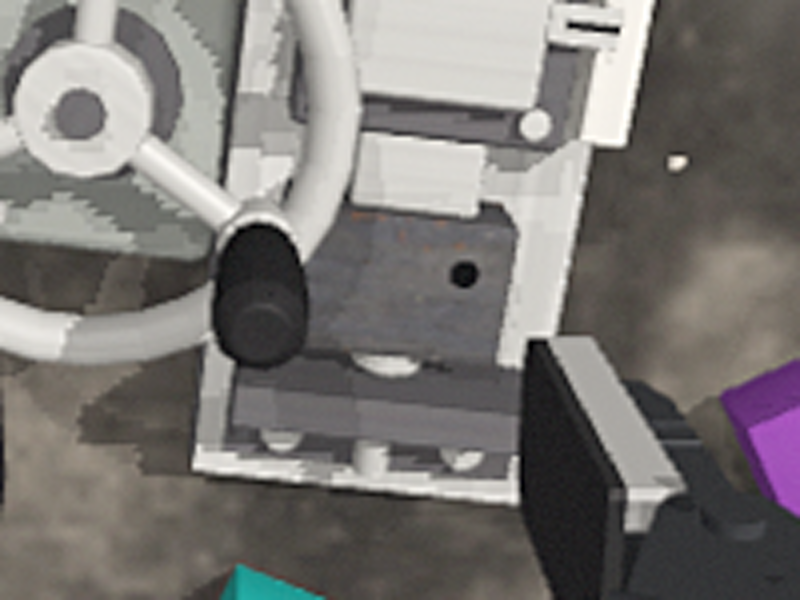

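The enlarged crop shows the nose (420,190) against the block, and the block against the screw head (385,362). The fingers are well clear, so I'm handing the job in.

```bash
python3 -c "
from h import *
print(bot.close_job())"
```

```text
the job is handed in; nothing more can be done
None
```

I wound the carriage back about 12 mm past the scribed line, then brought it forward on a clockwise turn until the nose pinched the gauge block at an estimated 4–5 N; I let go with it still pinching and handed the job in at about 15 s (no verdict was returned).

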